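# Load the kiln shelf

### The arm

A 6-joint arm with a two-finger parallel gripper is mounted at the origin on the work surface. World frame = base frame: x ahead of the robot, y to its left, z up, the work surface at z = 0. Lengths are in m, angles in rad, forces in N, time in s.
With the tool pointing down it reaches from about 0.25 to 0.85 m from the base axis. Payload 12.5 kg.
Tool frame: the origin (TCP) lies on the centre line of the jaws, within the pads' length; the fingertips stand 17 mm ahead of it and the grasp point (between the pads) lies 2 mm behind it; z points along the fingers, y is the direction in which the jaws open and shut (so a half turn about z gives the same grasp; the last joint's range is limited). The gripper opens to 93 mm and grips with 3 to 60 N. Pads are 15 mm wide; open, the fingers measure 128 mm over their backs; the gripper's body (75 mm by 188 mm) begins 65 mm behind the grasp point.
Start: joints at [1.045, 0.351, 1.652, -0, 1.139, -0.085], TCP at [0.235, 0.497, 0.236] pointing down, gripper open.
Joint ranges: [-2.75, 2.75], [-0.79, 2.1], [0.01, 2.65], [-1.57, 4.71], [0.07, 3.14], [-2.87, 2.87]. Speed limits (rad/s): [2.22, 2.22, 2.79, 3.14, 3.14, 3.14].

### API

Orientations are given as a rotation vector (axis times angle).
In Python, from rig import ctrl gives the robot as it stands.
- The arm moves only by the tool jog_arm, never from a script. Its argument "increments" is a list of rows, each an object with "claw": the closure, from 0 (fully open) to 1 (shut); "translation": the shift along the world's x, y, z as a fraction of full scale, a list of three; "roll": the turn about the world's z as a fraction of full scale. In form: [{"claw": claw, "translation": [dx, dy, dz], "roll": roll}, ...]. A call has 1 to 5 rows; each row is the pose to reach, as a shift and turn from the pose measured when the call began, turning the shorter way round; what a row does not reach only later rows make up. Full scale, the value 1, is 0.2 m for a shift and 180 degrees for a turn. A row lasts 1/12 s, in which the tool goes at most 41.7 mm and 7.16 degrees, less where a joint would pass 70% of its speed; a pose out of reach is approached as far as the arm can. A call with a number of a shift or a turn outside -1 to 1 is refused whole. A call with a gripper value outside its range is refused whole. The fingers move at their own pace and stop on an object; "grip_force" is the grip in N (left out, the last holds). Time passes only in rows, so rows that repeat a pose let the fingers close. It gives the time, the measured TCP pose, the force and the opening at its end, in the units of the state.
- ctrl.get_state(): the state, without advancing time (a new reading comes with each control period).
- ctrl.snapshot(name): name is "side" or "top"; returns a dict with "frame" (384x512x3 uint8, blue, green, red), "mtx" (3x3 intrinsics, pixels), "R" (3x3) and "t" (3): a world point X has camera coordinates R X + t. Camera axes: x right, y down, z forward; pixel columns grow to the right and rows downward; lengths in m; the calibration is good to about 2 mm. A picture is of the moment at which its call begins. There is no depth.
- ctrl.sign_off(): hands the job in, once; it reports no verdict.
The state is a dict: "time": time; "joint_positions": joint angles; "qvel": joint speeds; "tau": joint torques, N m; "eef_pos": TCP position; "tcp_rot": TCP orientation; "ft_force": force on the tool from outside, world axes, zero at the start; "ft_torque": the same for the moment, N m; "grip_width": finger opening in m.
Only numpy, scipy, OpenCV 4.12 (cv2) and the standard library are available. Lean on these libraries where they do the work, as an engineer would, in place of code of your own. Each camera call takes 0.05 s, during which the arm holds its last target. There are 200 camera calls.

### The job

Load the kiln shelf from the ware board: lay the fireclay disc flat on the shelf midway between the two posts and stand the carved vase centrally on top of it; stand the tumbler, upright, on the shelf 9 cm straight in front of the round post, and the cone pack 9 cm straight in front of the square post with its bar parallel to the shelf's back edge (centre to centre; in front means from the back edge where the posts stand towards the shelf's empty half, square to that edge). Set each piece down gently without dropping it or knocking it over, and leave the wooden rib where it lies on the ware board.

Things in the scene. Friction and masses are not known exactly. Their poses are not given: they have to be found in the camera images.
- kiln_shelf: Fixed cream fireclay kiln shelf, a flat rectangular slab 200 mm (its x) by 260 mm (its y), 16 mm thick, lying on the table. Origin: centre of its underside, so its top is 16 mm above the origin. Its x axis points from its empty front half to its back edge, along which the two posts stand; it may be turned up to 0.3 rad, with the back edge always the one farther from the robot. It may lie to the robot's left or right.
- square_post: Square cream fireclay post, 36 x 36 mm, 45 mm tall, with a round hole in its top, fixed on the kiln shelf near one end of the back edge. Origin: centre of its foot, on the shelf's top. Its axes are parallel to the shelf's. In the shelf's frame it is at x = +60 mm, y = +80 or -80 mm (the round post has the other place).
- round_post: Round cream fireclay post, 40 mm in diameter, 45 mm tall, with a round hole in its top, fixed on the kiln shelf near the other end of the back edge, 160 mm from the square post centre to centre. Origin: centre of its foot, on the shelf's top. Its axes are parallel to the shelf's.
- ware_board: Fixed brown wooden board 250 x 250 mm, 18 mm thick, on the table on the other side from the kiln shelf; it carries the four things to be loaded (one towards each corner, shuffled, neighbours about 140 mm apart) and the rib. Origin: centre of its underside. Turned up to 0.3 rad.
- setter: Loose plain solid cream fireclay disc, 64 mm in diameter, 16 mm thick, about 100 g, lying flat. Origin: centre of its underside; z up.
- vase: Loose grey clay vase with a carved round belly and a straight neck, about 220 g, 90 mm tall: foot 42 mm in diameter, belly 66 mm at 32 mm height (68 mm over the carving), neck 40 mm in diameter from 56 mm height up to the rim at 90 mm, walls 4 mm. Origin: centre of its underside; z up. It can be gripped across the neck.
- tumbler: Loose grey clay straight-sided tumbler, open at the top, 56 mm in diameter, 60 mm tall, walls 4 mm, about 140 g. Origin: centre of its underside; z up to its mouth.
- cone_pack: Loose cone pack: a grey clay bar 70 mm long (its x), 24 mm wide (its y), 24 mm tall, with a row of three small cream cones standing on it, their tips 50 mm above its underside; about 80 g. Origin: centre of its underside; z up. Grip it across the bar's 24 mm width. On the ware board it lies within 0.25 rad of the board's x axis.
- rib: Loose bystander: flat pale wooden rib 75 mm long (its y), 28 mm wide (its x), 8 mm thick, lying in the middle of the ware board, long way within 0.12 rad of the board's y axis. Origin: centre of its underside. To be left where it is.
Things that resemble listed ones, but are neither listed nor needed, are in the scene too. What is shaped like the tumbler but purple is not meant. Of the things shaped like the cone_pack, the grey one is meant.

How it is judged:
At the end, for the whole second after the job is handed in: Disc flat on the shelf within 12 mm of midway between the posts; vase upright on it, centred to 12 mm; tumbler upright before the round post, cone pack before the square post, 75-105 mm off and within 15 mm sideways; bar parallel to the back edge within 0.2 rad; all released, at rest (x of setter in the frame of kiln_shelf between 0.048 and 0.072 m and y of setter in the frame of kiln_shelf between -0.012 and 0.012 m and z of setter in the frame of kiln_shelf between 0.012 and 0.02 m and horizontal distance between vase and setter below 0.012 m and z of vase in the frame of kiln_shelf between 0.028 and 0.036 m and x of tumbler in the frame of round_post between -0.105 and -0.075 m and y of tumbler in the frame of round_post between -0.015 and 0.015 m and z of tumbler in the frame of kiln_shelf between 0.012 and 0.02 m and x of cone_pack in the frame of square_post between -0.105 and -0.075 m and y of cone_pack in the frame of square_post between -0.015 and 0.015 m and z of cone_pack in the frame of kiln_shelf between 0.012 and 0.02 m and angle between the x axis of cone_pack and the y axis of kiln_shelf, either way round below 0.2 rad and angle between each of setter, vase, tumbler, cone_pack's own z axis and vertical below 0.1 rad and linear speed of each of setter, vase, tumbler, cone_pack below 0.02 m/s and angular speed of each of setter, vase, tumbler, cone_pack below 0.2 rad/s); the robot touches nothing.
It fails at once if a piece was dropped (fell freely faster than 0.5 m/s, about 13 mm) or thrown ((contact force between setter and the fingers below 0.02 N and linear speed of setter above 0.5 m/s) or (contact force between vase and the fingers below 0.02 N and linear speed of vase above 0.5 m/s) or (contact force between tumbler and the fingers below 0.02 N and linear speed of tumbler above 0.5 m/s) or (contact force between cone_pack and the fingers below 0.02 N and linear speed of cone_pack above 0.5 m/s)).
It fails at once if the vase, tumbler or cone pack was knocked over (tilted by more than 0.7 rad) (angle between any of vase, tumbler, cone_pack's own z axis and vertical above 0.7 rad).
It fails at once if the wooden rib was moved by more than 25 mm (distance of rib from where it was at the start of the episode above 0.025 m).
It also fails if it takes over 115 s, if anything falls off the work surface, if the arm or the gripper's body presses on something with over 40 N, if the wrist force passes 120 N, or if a joint passes its speed limit or range.

## Working session

There is one attempt and no reset: what is moved stays moved. The work goes in short steps, Python scripts to look and compute and a tool call to move; the robot and the scene stay as the last step left them, time stands still between calls to the robot, and variables do not carry over. Pictures are saved under pics/ and viewed, about 12 in all and at most 16, crops included, and the job is handed in when it is done.

Besides the shell and the picture viewer there is one more tool, called after "Call:" by a JSON object that holds its "name" and its "arguments", one argument or row to a line. jog_arm: Moves the arm, as the interface text tells. Shift numbers are shares of 0.2 m and turn numbers shares of 180 degrees, none past 1 either way. Its arguments: {"type":"object","properties":{"increments":{"type":"array","items":{"type":"object","properties":{"claw":{"type":"number"},"translation":{"type":"array","items":{"type":"number"}},"roll":{"type":"number"}}}},"grip_force":{"type":"number"}},"required":["increments"]}

```bash
ls; mkdir -p pics; cat > h.py <<'E'
import numpy as np, cv2
from rig import ctrl
def snap(n,f):
    s=ctrl.snapshot(n); np.savez('pics/%s.npz'%f,**{k:np.array(v) for k,v in s.items()}); cv2.imwrite('pics/%s.png'%f,s['frame']); return s
def load(f): return dict(np.load('pics/%s.npz'%f))
def px2w(s,uv,z):
    K,R,t=(np.array(s[k],float) for k in('mtx','R','t')); t=t.ravel()
    d=R.T@np.linalg.solve(K,[uv[0],uv[1],1]); c=-R.T@t
    return c+d*(z-c[2])/d[2]
def w2px(s,X):
    K,R,t=(np.array(s[k],float) for k in('mtx','R','t')); p=K@(R@np.array(X,float)+t.ravel()); return p[:2]/p[2]
E
python3 - <<'E'
from h import *
for n in('top','side'):
    s=snap(n,n+'0'); print(n,-np.array(s['R']).T@np.array(s['t']).ravel(),s['R'],s['mtx'])
print(ctrl.get_state())
a,b=[cv2.imread('pics/%s0.png'%n) for n in('top','side')]
E
```

```text
pics
top [0.30277623 0.02657973 1.00428408] [[ 0.01759812 -0.99939865 -0.02987712]
 [-0.98083344 -0.01145629 -0.19451096]
 [ 0.19405171  0.03272751 -0.98044523]] [[385.03515531   0.         255.68487522]
 [  0.         385.03515531 189.66034623]
 [  0.           0.           1.        ]]
side [ 0.30512074 -0.72201809  1.05698779] [[ 0.96309677 -0.26904614 -0.00766742]
 [-0.21859809 -0.76525414 -0.60547582]
 [ 0.15703341  0.58480789 -0.79582676]] [[409.06675009   0.         256.3743339 ]
 [  0.         409.06675009 186.68264756]
 [  0.           0.           1.        ]]
{'time': 0.1, 'joint_positions': array([ 1.04542465e+00,  3.51182036e-01,  1.65234665e+00, -1.66563350e-05,
        1.13909523e+00, -8.45958733e-02]), 'qvel': array([-0.00051557,  0.00016862,  0.00020615,  0.0006361 ,  0.00045631,
        0.00166733]), 'tau': array([ 2.56159823e-03, -4.98029101e+01, -2.85711694e+01,  7.01162196e-02,
        2.38371844e-02, -1.49240833e-05]), 'eef_pos': array([0.23448695, 0.49719309, 0.23516054]), 'tcp_rot': array([-6.86702467e-01, -3.06532001e+00,  1.55213847e-03]), 'ft_force': array([-0.10072629, -0.66062795, -0.31333477]), 'ft_torque': array([-0.00631522, -0.0403491 , -0.01077249]), 'grip_width': 0.09310296874829084}
```

View pics/top0.png

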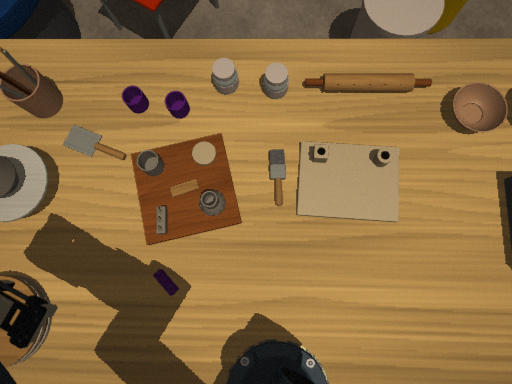

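View pics/side0.png

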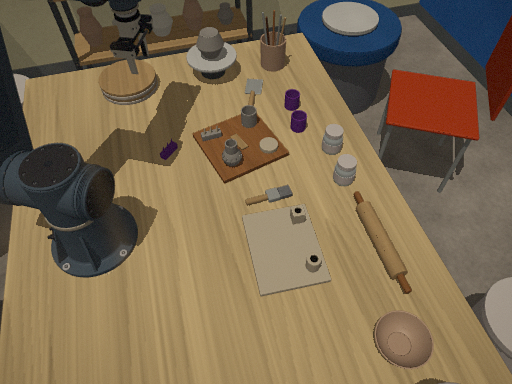

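The top view shows the board's tumbler at (150,162), setter (204,153), vase (211,202), cone pack (161,219) and rib (184,187). The shelf spans (298-400, 142-220), with the square post at (321,152) and the round post at (384,157).

Lookalikes are purple tumblers at (135,99) and (177,104) and a purple cone pack at (166,283). The grey ones on the board fit the description. I'll confirm that in an enlarged crop.

```bash
python3 - <<'E'
from h import *
i=cv2.imread('pics/top0.png')
a=cv2.resize(i[130:250,125:245],None,fx=5,fy=5,interpolation=cv2.INTER_CUBIC)
cv2.imwrite('pics/c1.png',a)
b=cv2.resize(i[135:227,290:410],None,fx=6,fy=6,interpolation=cv2.INTER_CUBIC)
cv2.imwrite('pics/c2.png',b)
E
```

```text
(no output)
```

View pics/c1.png

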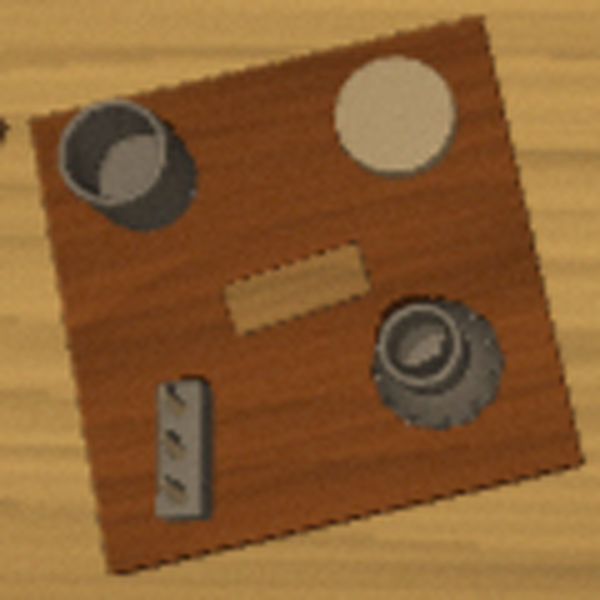

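View pics/c2.png

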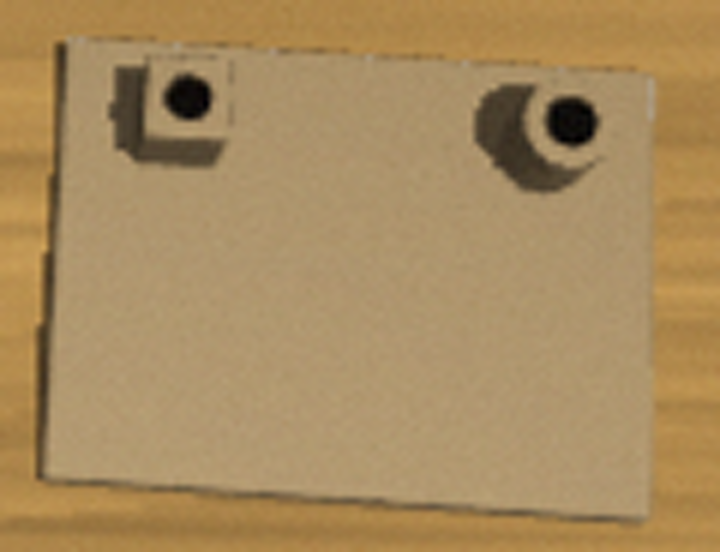

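The crop confirms it: a grey tumbler (rim centre 113,153 in the crop), disc (395,116), vase rim (421,347), grey cone pack (181,448) and the rib in the middle. On the shelf crop, the post holes are at (189,97) for the square and (571,121) for the round.

```bash
cat > m.py <<'E'
from h import *
s=load('top0')
c1=lambda x,y:(125+(x+.5)/5-.5,130+(y+.5)/5-.5)
c2=lambda x,y:(290+(x+.5)/6-.5,135+(y+.5)/6-.5)
P=lambda c,x,y,z:px2w(s,c(x,y),z)[:2]
np.set_printoptions(precision=4,suppress=True)
ob={'tumbler':P(c1,113,153,.078),'setter':P(c1,395,116,.034),'vase':P(c1,421,347,.108),'cone':P(c1,181,448,.042)}
sv=load('side0')
for k,z in zip(ob,(.078,.034,.108,.042)): print(k,ob[k],'side px',w2px(sv,[*ob[k],z]))
a=P(c1,181,381,.042);b=P(c1,180,517,.042);print('cone ends',a,b,np.linalg.norm(a-b),np.arctan2(*(a-b)[::-1]))
C=[P(c2,*q,.016) for q in((65,38),(653,73),(648,520),(43,478))]
print('shelf',C,np.linalg.norm(C[0]-C[1]),np.linalg.norm(C[0]-C[3]))
sq=P(c2,189,97,.061);rd=P(c2,571,121,.061);d=(sq-rd);print('posts',sq,rd,np.linalg.norm(d))
y=d/np.linalg.norm(d);x=np.array([y[1],-y[0]])
print('yaw',np.arctan2(x[1],x[0]))
for q,e in((C[0],C[3]),(C[1],C[2])): print('edge yaw',np.arctan2(*(q-e)[::-1]))
cen=sum(C)/4
print('centre',cen,(sq+rd)/2-.06*x,'tgt setter',cen+.06*x,'tumb',rd-.09*x,'cone',sq-.09*x)
for n,p in(('sq',sq),('rd',rd)): print(n,'side px',w2px(sv,[*p,.061]))
E
python3 m.py; python3 - <<'E'
from h import *
i=cv2.imread('pics/side0.png')
a=cv2.resize(i[90:190,185:295],None,fx=5,fy=5,interpolation=cv2.INTER_CUBIC)
b=cv2.resize(i[195:300,235:335],(480,504),interpolation=cv2.INTER_CUBIC)
cv2.imwrite('pics/c3.png',a)
E
```

```text
tumbler [0.5584 0.3316] side px [247.2427 110.0307]
setter [0.5921 0.1978] side px [267.1293 143.5745]
vase [0.4563 0.1673] side px [229.1653 142.9002]
cone [0.4143 0.2975] side px [209.9168 132.1415]
cone ends [0.4485 0.2997] [0.3795 0.2957] 0.0691510840382914 0.05858243787915897
shelf [array([ 0.6327, -0.0578]), array([ 0.6186, -0.3163]), array([ 0.4206, -0.3036]), array([ 0.435 , -0.0474])] 0.2588523859716035 0.19796784131771908
posts [ 0.592  -0.1061] [ 0.5829 -0.2655] 0.15966257249577898
yaw -0.05720309945984953
edge yaw -0.052523525456381476
edge yaw -0.06423013296861904
centre [ 0.5267 -0.1813] [ 0.5275 -0.1824] tgt setter [ 0.5866 -0.1847] tumb [ 0.493  -0.2604] cone [ 0.5022 -0.101 ]
sq side px [296.7503 210.2471]
rd side px [312.8566 258.239 ]
```

View pics/c3.png

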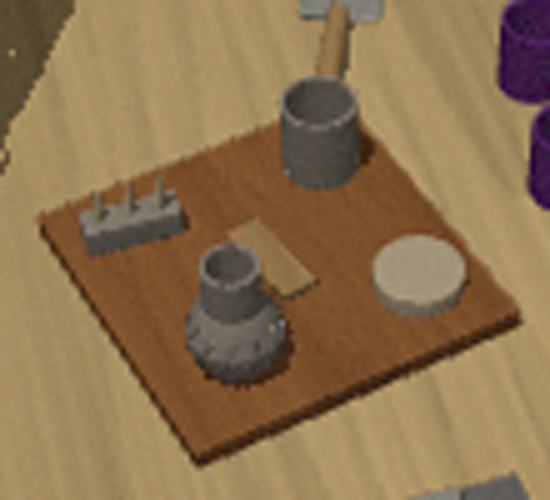

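The side view agrees on the identities. It shows a common offset of about 2 px, which fits calibration bias, so I add 2 mm to x everywhere. I'll place the disc first and the vase last. Now moving to above the disc.

Call:
{"name": "jog_arm", "arguments": {
  "increments": [
    {"claw": 0,"translation": [0.9,-0.75,0],"roll": -0.1},
    {"claw": 0,"translation": [0.9,-0.75,0],"roll": -0.1},
    {"claw": 0,"translation": [0.9,-0.75,0],"roll": -0.1},
    {"claw": 0,"translation": [0.9,-0.75,0],"roll": -0.1},
    {"claw": 0,"translation": [0.9,-0.75,0],"roll": -0.1}
  ],
  "grip_force": 20
}}

```text
time: 0.52
eef_pos: [0.3956, 0.3623, 0.2351]
tcp_rot: [-1.158, -2.92, 0.002]
ft_force: [0.1, 0.6, 0.7]
grip_width: 0.0932
```

Call:
{"name": "jog_arm", "arguments": {
  "increments": [
    {"claw": 0,"translation": [0.99,-0.82,-0.3],"roll": -0.09},
    {"claw": 0,"translation": [0.99,-0.82,-0.3],"roll": -0.09},
    {"claw": 0,"translation": [0.99,-0.82,-0.3],"roll": -0.09},
    {"claw": 0,"translation": [0.99,-0.82,-0.3],"roll": -0.09},
    {"claw": 0,"translation": [0.99,-0.82,-0.3],"roll": -0.09}
  ]
}}

```text
time: 0.93
eef_pos: [0.5517, 0.2324, 0.1874]
tcp_rot: [-1.558, -2.727, 0.002]
ft_force: [0.3, 1.2, 0.3]
grip_width: 0.0931
```

Call:
{"name": "jog_arm", "arguments": {
  "increments": [
    {"claw": 0,"translation": [0.2,-0.2,0],"roll": 0},
    {"claw": 0,"translation": [0.2,-0.2,0],"roll": 0}
  ]
}}

```text
time: 1.1
eef_pos: [0.5941, 0.1888, 0.1862]
tcp_rot: [-1.561, -2.725, 0.004]
ft_force: [-1.2, 0.8, 1.3]
grip_width: 0.0931
```

Call:
{"name": "jog_arm", "arguments": {
  "increments": [
    {"claw": 0,"translation": [0,0.045,-0.2],"roll": 0},
    {"claw": 0,"translation": [0,0.045,-0.4],"roll": 0},
    {"claw": 0,"translation": [0,0.045,-0.6],"roll": 0},
    {"claw": 0,"translation": [0,0.045,-0.7],"roll": 0},
    {"claw": 0,"translation": [0,0.045,-0.74],"roll": 0}
  ]
}}

```text
time: 1.52
eef_pos: [0.5917, 0.1974, 0.0353]
tcp_rot: [-1.559, -2.721, 0.011]
ft_force: [-38.0, -12.8, 73.7]
grip_width: 0.0927
```

```bash
python3 - <<'E'
from h import *
s=snap('side','s1'); st=ctrl.get_state(); print(st['eef_pos'],st['ft_force'])
cv2.imwrite('pics/s1c.png',cv2.resize(s['frame'][60:200,185:325],None,fx=4,fy=4,interpolation=cv2.INTER_CUBIC))
E
```

```text
[0.59232878 0.19761628 0.03652755] [0.10071386 0.51014047 0.04309981]
```

View pics/s1c.png

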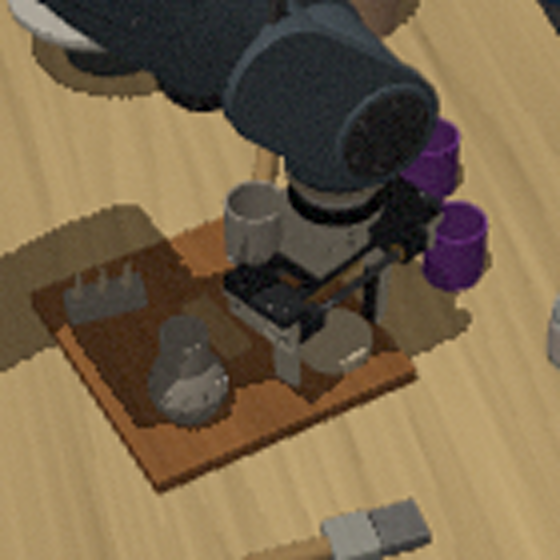

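The fingers straddle the disc with both pads beside it, at crop (345,345). The fast descent overshot and touched the board with a short force spike, so I'll end descents more slowly. Closing now.

Call:
{"name": "jog_arm", "arguments": {
  "increments": [
    {"claw": 0.2,"translation": [0,0,0.01],"roll": 0},
    {"claw": 0.4,"translation": [0,0,0.01],"roll": 0},
    {"claw": 0.4,"translation": [0,0,0.01],"roll": 0},
    {"claw": 0.45,"translation": [0,0,0.01],"roll": 0},
    {"claw": 0.45,"translation": [0,0,0.01],"roll": 0}
  ],
  "grip_force": 20
}}

```text
time: 1.98
eef_pos: [0.5927, 0.1978, 0.0391]
tcp_rot: [-1.56, -2.722, 0.008]
ft_force: [0.3, 0.3, 2.2]
grip_width: 0.0641
```

Call:
{"name": "jog_arm", "arguments": {
  "increments": [
    {"claw": 0.5,"translation": [0,0,0.0],"roll": 0},
    {"claw": 0.5,"translation": [0,0,0],"roll": 0},
    {"claw": 0.5,"translation": [0,0,0.0],"roll": 0}
  ]
}}

```text
time: 2.23
eef_pos: [0.5927, 0.1978, 0.0391]
tcp_rot: [-1.559, -2.722, 0.008]
ft_force: [-0.8, 0.2, 1.1]
grip_width: 0.0634
```

Call:
{"name": "jog_arm", "arguments": {
  "increments": [
    {"claw": 0.6,"translation": [0,0,0.06],"roll": 0},
    {"claw": 0.6,"translation": [0,0,0.18],"roll": 0},
    {"claw": 0.6,"translation": [0,0,0.32],"roll": 0},
    {"claw": 0.6,"translation": [0,-0.05,0.45],"roll": 0},
    {"claw": 0.6,"translation": [0,-0.15,0.5],"roll": 0}
  ]
}}

```text
time: 2.65
eef_pos: [0.5939, 0.1692, 0.1437]
tcp_rot: [-1.559, -2.727, 0.002]
ft_force: [1.1, -0.5, -0.0]
grip_width: 0.0636
```

Call:
{"name": "jog_arm", "arguments": {
  "increments": [
    {"claw": 0.6,"translation": [0,-0.15,0],"roll": -0.03},
    {"claw": 0.6,"translation": [0,-0.33,0],"roll": -0.06},
    {"claw": 0.6,"translation": [0,-0.52,0],"roll": -0.09},
    {"claw": 0.6,"translation": [0,-0.7,0],"roll": -0.12},
    {"claw": 0.6,"translation": [0,-0.88,0],"roll": -0.15}
  ]
}}

```text
time: 3.07
eef_pos: [0.5937, -0.0085, 0.1447]
tcp_rot: [-2.158, -2.283, 0.002]
ft_force: [1.0, -1.1, -1.8]
grip_width: 0.0634
```

Call:
{"name": "jog_arm", "arguments": {
  "increments": [
    {"claw": 0.6,"translation": [-0.02,-0.2,0],"roll": -0.02},
    {"claw": 0.6,"translation": [-0.02,-0.4,0],"roll": -0.036},
    {"claw": 0.6,"translation": [-0.02,-0.6,0],"roll": -0.036},
    {"claw": 0.6,"translation": [-0.02,-0.77,0],"roll": -0.036},
    {"claw": 0.6,"translation": [-0.02,-0.88,0],"roll": -0.036}
  ]
}}

```text
time: 3.48
eef_pos: [0.5893, -0.1879, 0.1457]
tcp_rot: [2.285, 2.155, -0.002]
ft_force: [0.1, -0.1, -0.9]
grip_width: 0.0635
```

Call:
{"name": "jog_arm", "arguments": {
  "increments": [
    {"claw": 0.6,"translation": [0,0,-0.1],"roll": 0},
    {"claw": 0.6,"translation": [0,0,-0.2],"roll": 0},
    {"claw": 0.6,"translation": [0,0,-0.3],"roll": 0},
    {"claw": 0.6,"translation": [0,0,-0.36],"roll": 0},
    {"claw": 0.6,"translation": [0,0,-0.4],"roll": 0}
  ]
}}

```text
time: 3.9
eef_pos: [0.5889, -0.1877, 0.0649]
tcp_rot: [-2.285, -2.155, 0.002]
ft_force: [0.3, -0.6, -0.7]
grip_width: 0.0632
```

```bash
python3 - <<'E'
from h import *
st=ctrl.get_state(); print(st['eef_pos'],st['tcp_rot'],st['ft_force'])
s=snap('side','s2')
cv2.imwrite('pics/s2c.png',cv2.resize(s['frame'][170:310,225:365],None,fx=4,fy=4,interpolation=cv2.INTER_CUBIC))
E
```

```text
[ 0.58891817 -0.18769901  0.06492322] [-2.28518883e+00 -2.15517021e+00  2.26312560e-03] [ 0.29509368 -0.5670266  -0.72026009]
```

View pics/s2c.png

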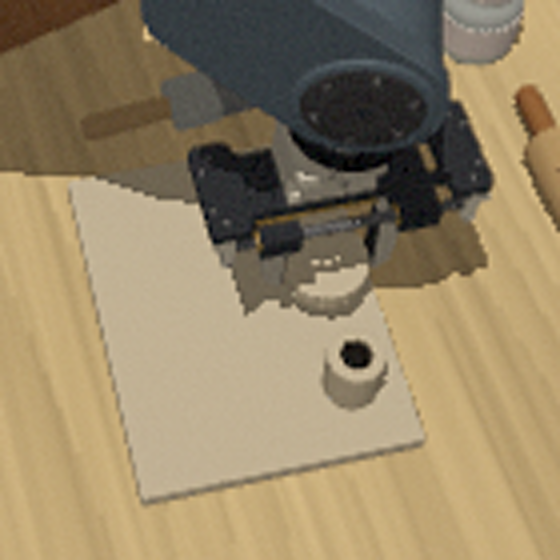

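The disc hangs between the posts, near crop (330,290). Lowering it slowly.

Call:
{"name": "jog_arm", "arguments": {
  "increments": [
    {"claw": 0.6,"translation": [0,0.014,-0.06],"roll": 0},
    {"claw": 0.6,"translation": [0,0.014,-0.1],"roll": 0},
    {"claw": 0.6,"translation": [0,0.014,-0.12],"roll": 0},
    {"claw": 0.6,"translation": [0,0.014,-0.13],"roll": 0},
    {"claw": 0.6,"translation": [0,0.014,-0.136],"roll": 0}
  ]
}}

```text
time: 4.37
eef_pos: [0.5886, -0.1846, 0.0371]
tcp_rot: [-2.284, -2.155, 0.003]
ft_force: [-3.8, 2.5, 12.7]
grip_width: 0.0636
```

Call:
{"name": "jog_arm", "arguments": {
  "increments": [
    {"claw": 0.6,"translation": [0,0,-0.005],"roll": 0},
    {"claw": 0.6,"translation": [0,0,-0.01],"roll": 0}
  ]
}}

```text
time: 4.53
eef_pos: [0.5886, -0.1846, 0.037]
tcp_rot: [-2.284, -2.154, 0.004]
ft_force: [-10.9, 4.9, 28.2]
grip_width: 0.0636
```

Contact. Releasing and lifting.

Call:
{"name": "jog_arm", "arguments": {
  "increments": [
    {"claw": 0.28,"translation": [0,0,0.005],"roll": 0},
    {"claw": 0.15,"translation": [0,0,0.005],"roll": 0},
    {"claw": 0.05,"translation": [0,0,0.005],"roll": 0},
    {"claw": 0,"translation": [0,0,0.01],"roll": 0},
    {"claw": 0,"translation": [0,0,0.02],"roll": 0}
  ]
}}

```text
time: 4.95
eef_pos: [0.5885, -0.1846, 0.0408]
tcp_rot: [-2.283, -2.154, 0.004]
ft_force: [0.6, -1.1, 0.3]
grip_width: 0.0892
```

Call:
{"name": "jog_arm", "arguments": {
  "increments": [
    {"claw": 0,"translation": [0,0,0.1],"roll": 0},
    {"claw": 0,"translation": [0,0,0.3],"roll": 0},
    {"claw": 0,"translation": [0,0,0.5],"roll": 0},
    {"claw": 0,"translation": [0,0.1,0.6],"roll": 0},
    {"claw": 0,"translation": [0,0.3,0.65],"roll": 0}
  ]
}}

```text
time: 5.37
eef_pos: [0.5899, -0.1271, 0.1746]
tcp_rot: [2.287, 2.15, 0.0]
ft_force: [0.2, 0.0, -0.2]
grip_width: 0.0927
```

Call:
{"name": "jog_arm", "arguments": {
  "increments": [
    {"claw": 0,"translation": [-0.03,0.2,0],"roll": 0},
    {"claw": 0,"translation": [-0.06,0.4,0],"roll": 0},
    {"claw": 0,"translation": [-0.06,0.6,0],"roll": 0},
    {"claw": 0,"translation": [-0.06,0.8,0],"roll": 0},
    {"claw": 0,"translation": [-0.06,1,0],"roll": 0}
  ]
}}

```text
time: 5.78
eef_pos: [0.5775, 0.0748, 0.1749]
tcp_rot: [2.287, 2.149, 0.001]
ft_force: [1.1, -0.4, -0.1]
grip_width: 0.093
```

Call:
{"name": "jog_arm", "arguments": {
  "increments": [
    {"claw": 0,"translation": [-0.06,0.2,0],"roll": 0},
    {"claw": 0,"translation": [-0.06,0.4,0],"roll": 0},
    {"claw": 0,"translation": [-0.06,0.6,0],"roll": 0},
    {"claw": 0,"translation": [-0.06,0.8,0],"roll": 0},
    {"claw": 0,"translation": [-0.06,1,0],"roll": 0}
  ]
}}

```text
time: 6.2
eef_pos: [0.5651, 0.2768, 0.1752]
tcp_rot: [2.287, 2.149, 0.001]
ft_force: [0.2, -0.1, -0.0]
grip_width: 0.0931
```

Call:
{"name": "jog_arm", "arguments": {
  "increments": [
    {"claw": 0,"translation": [-0.03,0.15,0],"roll": 0},
    {"claw": 0,"translation": [-0.03,0.2,0],"roll": 0},
    {"claw": 0,"translation": [-0.03,0.2,0],"roll": 0}
  ]
}}

```text
time: 6.45
eef_pos: [0.5585, 0.3189, 0.1749]
tcp_rot: [2.284, 2.153, 0.001]
ft_force: [0.6, -0.0, -0.4]
grip_width: 0.0929
```

Call:
{"name": "jog_arm", "arguments": {
  "increments": [
    {"claw": 0,"translation": [0.01,0.064,0],"roll": 0},
    {"claw": 0,"translation": [0.01,0.064,-0.15],"roll": 0},
    {"claw": 0,"translation": [0.01,0.064,-0.3],"roll": 0},
    {"claw": 0,"translation": [0.01,0.064,-0.42],"roll": 0},
    {"claw": 0,"translation": [0.01,0.064,-0.5],"roll": 0}
  ]
}}

```text
time: 6.87
eef_pos: [0.56, 0.3295, 0.0724]
tcp_rot: [2.285, 2.152, -0.004]
ft_force: [-0.4, 0.1, -0.2]
grip_width: 0.0932
```

Call:
{"name": "jog_arm", "arguments": {
  "increments": [
    {"claw": 0,"translation": [0,0,-0.03],"roll": 0},
    {"claw": 0.2,"translation": [0,0,-0.04],"roll": 0},
    {"claw": 0.3,"translation": [0,0,-0.04],"roll": 0},
    {"claw": 0.38,"translation": [0,0,-0.04],"roll": 0},
    {"claw": 0.45,"translation": [0,0,-0.04],"roll": 0}
  ],
  "grip_force": 12
}}

```text
time: 7.28
eef_pos: [0.5608, 0.3295, 0.0658]
tcp_rot: [2.285, 2.151, -0.001]
ft_force: [0.1, 0.5, -0.6]
grip_width: 0.0709
```

Call:
{"name": "jog_arm", "arguments": {
  "increments": [
    {"claw": 0.5,"translation": [0,0,0],"roll": 0},
    {"claw": 0.6,"translation": [0,0,0],"roll": 0},
    {"claw": 0.6,"translation": [0,0,0],"roll": 0},
    {"claw": 0.6,"translation": [0,0,0],"roll": 0}
  ]
}}

```text
time: 7.62
eef_pos: [0.5611, 0.3298, 0.0668]
tcp_rot: [2.285, 2.151, 0.001]
ft_force: [-1.3, -0.5, 6.9]
grip_width: 0.0567
```

Call:
{"name": "jog_arm", "arguments": {
  "increments": [
    {"claw": 0.6,"translation": [0,0,0.04],"roll": 0},
    {"claw": 0.6,"translation": [0,0,0.14],"roll": 0},
    {"claw": 0.6,"translation": [0,0,0.28],"roll": 0},
    {"claw": 0.6,"translation": [0,-0.05,0.43],"roll": 0},
    {"claw": 0.6,"translation": [0,-0.2,0.55],"roll": 0}
  ],
  "grip_force": 20
}}

```text
time: 8.03
eef_pos: [0.561, 0.2919, 0.1792]
tcp_rot: [2.282, 2.154, 0.005]
ft_force: [1.4, -0.6, -0.8]
grip_width: 0.0568
```

Call:
{"name": "jog_arm", "arguments": {
  "increments": [
    {"claw": 0.6,"translation": [0,-0.19,0],"roll": 0},
    {"claw": 0.6,"translation": [0,-0.38,0],"roll": 0},
    {"claw": 0.6,"translation": [0,-0.57,0],"roll": 0},
    {"claw": 0.6,"translation": [0,-0.76,0],"roll": 0},
    {"claw": 0.6,"translation": [0,-0.95,0],"roll": 0}
  ]
}}

```text
time: 8.45
eef_pos: [0.5606, 0.1003, 0.1798]
tcp_rot: [2.281, 2.154, 0.005]
ft_force: [-0.0, 0.0, -2.2]
grip_width: 0.0563
```

Call:
{"name": "jog_arm", "arguments": {
  "increments": [
    {"claw": 0.6,"translation": [-0.05,-0.19,0],"roll": 0},
    {"claw": 0.6,"translation": [-0.1,-0.38,0],"roll": 0},
    {"claw": 0.6,"translation": [-0.15,-0.57,0],"roll": 0},
    {"claw": 0.6,"translation": [-0.2,-0.76,0],"roll": 0},
    {"claw": 0.6,"translation": [-0.25,-0.95,0],"roll": 0}
  ]
}}

```text
time: 8.87
eef_pos: [0.5098, -0.0913, 0.1803]
tcp_rot: [2.28, 2.154, 0.006]
ft_force: [1.2, -0.1, -1.3]
grip_width: 0.0565
```

Call:
{"name": "jog_arm", "arguments": {
  "increments": [
    {"claw": 0.6,"translation": [-0.02,-0.19,0],"roll": 0},
    {"claw": 0.6,"translation": [-0.04,-0.38,0],"roll": 0},
    {"claw": 0.6,"translation": [-0.074,-0.57,0],"roll": 0},
    {"claw": 0.6,"translation": [-0.074,-0.75,-0.02],"roll": 0},
    {"claw": 0.6,"translation": [-0.074,-0.845,-0.1],"roll": 0}
  ]
}}

```text
time: 9.28
eef_pos: [0.4955, -0.2645, 0.1627]
tcp_rot: [2.279, 2.149, 0.007]
ft_force: [0.4, -0.8, -1.1]
grip_width: 0.0565
```

Call:
{"name": "jog_arm", "arguments": {
  "increments": [
    {"claw": 0.6,"translation": [0,0,-0.1],"roll": 0},
    {"claw": 0.6,"translation": [0,0,-0.2],"roll": 0},
    {"claw": 0.6,"translation": [0,0,-0.28],"roll": 0},
    {"claw": 0.6,"translation": [0,0,-0.33],"roll": 0},
    {"claw": 0.6,"translation": [0,0,-0.35],"roll": 0}
  ]
}}

```text
time: 9.7
eef_pos: [0.495, -0.2641, 0.0916]
tcp_rot: [2.28, 2.15, 0.006]
ft_force: [0.2, 0.7, -1.8]
grip_width: 0.0568
```

Call:
{"name": "jog_arm", "arguments": {
  "increments": [
    {"claw": 0.6,"translation": [0,0.018,-0.05],"roll": 0},
    {"claw": 0.6,"translation": [0,0.018,-0.09],"roll": 0},
    {"claw": 0.6,"translation": [0,0.018,-0.11],"roll": 0},
    {"claw": 0.6,"translation": [0,0.018,-0.12],"roll": 0},
    {"claw": 0.6,"translation": [0,0.018,-0.127],"roll": 0}
  ]
}}

```text
time: 10.12
eef_pos: [0.4951, -0.2605, 0.0662]
tcp_rot: [2.28, 2.15, 0.006]
ft_force: [-0.3, -0.1, -1.6]
grip_width: 0.0568
```

Call:
{"name": "jog_arm", "arguments": {
  "increments": [
    {"claw": 0.6,"translation": [0,0,-0.004],"roll": 0},
    {"claw": 0.6,"translation": [0,0,-0.008],"roll": 0}
  ]
}}

```text
time: 10.28
eef_pos: [0.4954, -0.2607, 0.065]
tcp_rot: [2.279, 2.15, 0.007]
ft_force: [-0.1, -0.1, 4.8]
grip_width: 0.0566
```

Call:
{"name": "jog_arm", "arguments": {
  "increments": [
    {"claw": 0.6,"translation": [0,0,-0.003],"roll": 0},
    {"claw": 0.35,"translation": [0,0,-0.002],"roll": 0},
    {"claw": 0.28,"translation": [0,0,0],"roll": 0},
    {"claw": 0.2,"translation": [0,0,0],"roll": 0},
    {"claw": 0.2,"translation": [0,0,0.01],"roll": 0}
  ]
}}

```text
time: 10.7
eef_pos: [0.4953, -0.2607, 0.0669]
tcp_rot: [2.279, 2.149, 0.007]
ft_force: [0.5, -0.9, 0.9]
grip_width: 0.0732
```

Call:
{"name": "jog_arm", "arguments": {
  "increments": [
    {"claw": 0.2,"translation": [0,0,0.05],"roll": 0},
    {"claw": 0.2,"translation": [0,0,0.2],"roll": 0},
    {"claw": 0.2,"translation": [0,0,0.4],"roll": 0},
    {"claw": 0.2,"translation": [0,0.05,0.55],"roll": 0},
    {"claw": 0.2,"translation": [0,0.2,0.6],"roll": 0}
  ]
}}

```text
time: 11.12
eef_pos: [0.497, -0.2233, 0.1923]
tcp_rot: [2.276, 2.141, 0.01]
ft_force: [0.9, -0.6, 0.7]
grip_width: 0.0745
```

Call:
{"name": "jog_arm", "arguments": {
  "increments": [
    {"claw": 0,"translation": [-0.02,0.2,0],"roll": 0.04},
    {"claw": 0,"translation": [-0.05,0.4,0],"roll": 0.08},
    {"claw": 0,"translation": [-0.08,0.6,0],"roll": 0.12},
    {"claw": 0,"translation": [-0.1,0.8,0],"roll": 0.16},
    {"claw": 0,"translation": [-0.12,1,0],"roll": 0.2}
  ]
}}

```text
time: 11.53
eef_pos: [0.4724, -0.0216, 0.1933]
tcp_rot: [1.499, 2.744, 0.018]
ft_force: [0.9, 1.1, 0.2]
grip_width: 0.0927
```

```bash
python3 - <<'E'
from h import *
s=snap('side','s3')
cv2.imwrite('pics/s3c.png',cv2.resize(s['frame'][80:310,180:350],None,fx=2.6,fy=2.6,interpolation=cv2.INTER_CUBIC))
E
```

```text
(no output)
```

View pics/s3c.png

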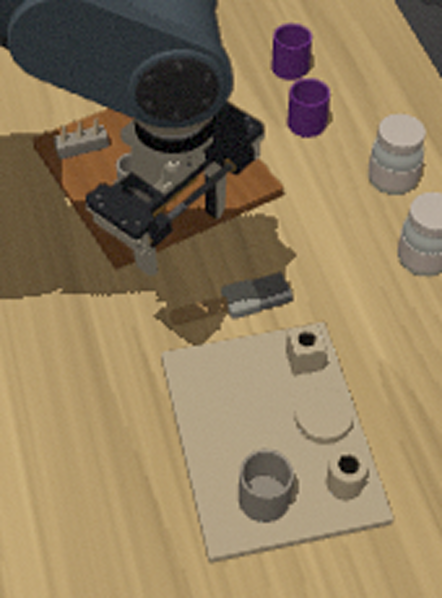

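The disc lies flat between the posts at crop (323,418), and the tumbler stands upright in front of the round post at (267,487). Next is the cone pack.

Call:
{"name": "jog_arm", "arguments": {
  "increments": [
    {"claw": 0,"translation": [-0.05,0.2,0],"roll": 0.04},
    {"claw": 0,"translation": [-0.1,0.4,0],"roll": 0.08},
    {"claw": 0,"translation": [-0.15,0.6,0],"roll": 0.12},
    {"claw": 0,"translation": [-0.2,0.8,0],"roll": 0.16},
    {"claw": 0,"translation": [-0.25,1,0],"roll": 0.2}
  ]
}}

```text
time: 12.0
eef_pos: [0.4219, 0.1806, 0.1941]
tcp_rot: [0.584, 3.077, 0.026]
ft_force: [0.7, -0.3, 0.8]
grip_width: 0.093
```

Call:
{"name": "jog_arm", "arguments": {
  "increments": [
    {"claw": 0.2,"translation": [0,0.2,0],"roll": 0.04},
    {"claw": 0.2,"translation": [0,0.4,0],"roll": 0.08},
    {"claw": 0.2,"translation": [0,0.55,0],"roll": 0.12},
    {"claw": 0.4,"translation": [0,0.57,0],"roll": 0.14},
    {"claw": 0.4,"translation": [0,0.57,0],"roll": 0.14}
  ]
}}

```text
time: 12.42
eef_pos: [0.4216, 0.2962, 0.1946]
tcp_rot: [-0.11, 3.133, 0.029]
ft_force: [0.7, -0.1, -0.0]
grip_width: 0.0653
```

Call:
{"name": "jog_arm", "arguments": {
  "increments": [
    {"claw": 0.4,"translation": [-0.028,0.007,-0.2],"roll": 0},
    {"claw": 0.4,"translation": [-0.028,0.007,-0.38],"roll": 0},
    {"claw": 0.4,"translation": [-0.028,0.007,-0.52],"roll": 0},
    {"claw": 0.4,"translation": [-0.028,0.007,-0.61],"roll": 0},
    {"claw": 0.4,"translation": [-0.028,0.007,-0.66],"roll": 0}
  ]
}}

```text
time: 12.83
eef_pos: [0.4153, 0.2962, 0.0609]
tcp_rot: [-0.104, 3.136, 0.027]
ft_force: [0.2, -0.6, -0.4]
grip_width: 0.0558
```

```bash
python3 - <<'E'
from h import *
s=snap('side','s4');st=ctrl.get_state(); print(st['eef_pos'],st['tcp_rot'],st['grip_width'])
cv2.imwrite('pics/s4c.png',cv2.resize(s['frame'][80:190,160:290],None,fx=4.5,fy=4.5,interpolation=cv2.INTER_CUBIC))
E
```

```text
[0.41515586 0.29618134 0.06039501] [-0.10502627  3.13647578  0.02621211] 0.05577118800794248
```

View pics/s4c.png

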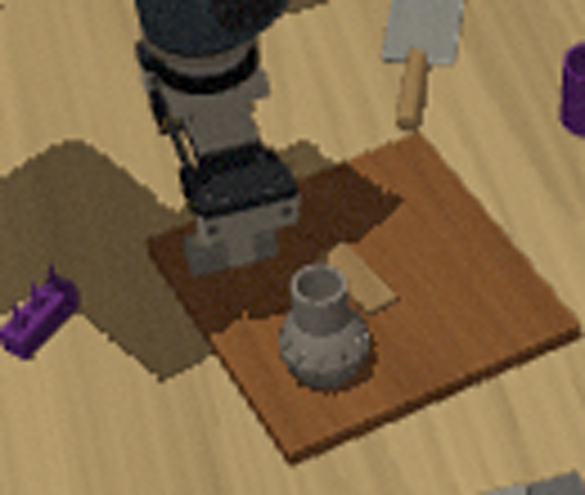

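The finger stands centred over the bar, with the bar ends showing at crop (205,255) and (265,245). Lowering and closing.

Call:
{"name": "jog_arm", "arguments": {
  "increments": [
    {"claw": 0.4,"translation": [0,0,-0.04],"roll": 0},
    {"claw": 0.4,"translation": [0,0,-0.07],"roll": 0},
    {"claw": 0.5,"translation": [0,0,-0.08],"roll": 0},
    {"claw": 0.6,"translation": [0,0,-0.08],"roll": 0},
    {"claw": 0.7,"translation": [0,0,-0.08],"roll": 0}
  ],
  "grip_force": 12
}}

```text
time: 13.3
eef_pos: [0.4155, 0.2963, 0.045]
tcp_rot: [-0.105, 3.136, 0.027]
ft_force: [-0.6, 0.4, -0.5]
grip_width: 0.04
```

Call:
{"name": "jog_arm", "arguments": {
  "increments": [
    {"claw": 0.85,"translation": [0,0,0],"roll": 0},
    {"claw": 0.9,"translation": [0,0,0],"roll": 0},
    {"claw": 0.9,"translation": [0,0,0],"roll": 0},
    {"claw": 0.9,"translation": [0,0,0],"roll": 0}
  ],
  "grip_force": 15
}}

```text
time: 13.63
eef_pos: [0.4158, 0.2966, 0.0454]
tcp_rot: [-0.105, 3.135, 0.028]
ft_force: [-1.2, 0.2, 5.7]
grip_width: 0.0236
```

Call:
{"name": "jog_arm", "arguments": {
  "increments": [
    {"claw": 0.9,"translation": [0,0,0.05],"roll": 0},
    {"claw": 0.9,"translation": [0,0,0.18],"roll": 0},
    {"claw": 0.9,"translation": [0,0,0.36],"roll": 0},
    {"claw": 0.9,"translation": [0,0,0.55],"roll": 0},
    {"claw": 0.9,"translation": [0,0,0.72],"roll": -0.02}
  ],
  "grip_force": 20
}}

```text
time: 14.05
eef_pos: [0.4155, 0.2964, 0.1921]
tcp_rot: [-0.007, 3.136, 0.028]
ft_force: [-0.4, 1.0, 0.2]
grip_width: 0.0237
```

Call:
{"name": "jog_arm", "arguments": {
  "increments": [
    {"claw": 0.9,"translation": [0.02,-0.13,0],"roll": -0.035},
    {"claw": 0.9,"translation": [0.05,-0.26,0],"roll": -0.07},
    {"claw": 0.9,"translation": [0.08,-0.39,0],"roll": -0.105},
    {"claw": 0.9,"translation": [0.11,-0.52,0],"roll": -0.14},
    {"claw": 0.9,"translation": [0.15,-0.65,0],"roll": -0.175}
  ]
}}

```text
time: 14.47
eef_pos: [0.4452, 0.1651, 0.1928]
tcp_rot: [0.85, 3.013, 0.024]
ft_force: [0.7, 1.0, -0.4]
grip_width: 0.0237
```

Call:
{"name": "jog_arm", "arguments": {
  "increments": [
    {"claw": 0.9,"translation": [0.02,-0.13,0],"roll": -0.035},
    {"claw": 0.9,"translation": [0.05,-0.26,0],"roll": -0.07},
    {"claw": 0.9,"translation": [0.08,-0.39,0],"roll": -0.105},
    {"claw": 0.9,"translation": [0.11,-0.52,0],"roll": -0.14},
    {"claw": 0.9,"translation": [0.15,-0.65,0],"roll": -0.175}
  ]
}}

```text
time: 14.88
eef_pos: [0.4748, 0.0338, 0.1934]
tcp_rot: [1.642, 2.662, 0.019]
ft_force: [0.1, 0.2, -0.6]
grip_width: 0.0238
```

Call:
{"name": "jog_arm", "arguments": {
  "increments": [
    {"claw": 0.9,"translation": [0.03,-0.13,0],"roll": -0.035},
    {"claw": 0.9,"translation": [0.06,-0.26,0],"roll": -0.07},
    {"claw": 0.9,"translation": [0.09,-0.39,0],"roll": -0.105},
    {"claw": 0.9,"translation": [0.12,-0.54,-0.05],"roll": -0.14},
    {"claw": 0.9,"translation": [0.146,-0.674,-0.15],"roll": -0.167}
  ]
}}

```text
time: 15.3
eef_pos: [0.5052, -0.1029, 0.1654]
tcp_rot: [2.277, 2.134, 0.015]
ft_force: [0.5, -0.2, 0.1]
grip_width: 0.0239
```

Call:
{"name": "jog_arm", "arguments": {
  "increments": [
    {"claw": 0.9,"translation": [0,0,-0.13],"roll": 0},
    {"claw": 0.9,"translation": [0,0,-0.26],"roll": 0},
    {"claw": 0.9,"translation": [0,0,-0.36],"roll": 0},
    {"claw": 0.9,"translation": [0,0,-0.43],"roll": 0},
    {"claw": 0.9,"translation": [0,0,-0.46],"roll": 0}
  ]
}}

```text
time: 15.72
eef_pos: [0.5042, -0.1027, 0.072]
tcp_rot: [2.279, 2.136, 0.013]
ft_force: [-0.9, -0.3, -0.3]
grip_width: 0.0235
```

Call:
{"name": "jog_arm", "arguments": {
  "increments": [
    {"claw": 0.9,"translation": [0,0.008,-0.06],"roll": 0},
    {"claw": 0.9,"translation": [0,0.008,-0.1],"roll": 0},
    {"claw": 0.9,"translation": [0,0.008,-0.12],"roll": 0},
    {"claw": 0.9,"translation": [0,0.008,-0.13],"roll": 0},
    {"claw": 0.9,"translation": [0,0.008,-0.136],"roll": 0}
  ]
}}

```text
time: 16.13
eef_pos: [0.5045, -0.1012, 0.0452]
tcp_rot: [2.279, 2.135, 0.013]
ft_force: [0.5, -0.4, -1.4]
grip_width: 0.0238
```

Call:
{"name": "jog_arm", "arguments": {
  "increments": [
    {"claw": 0.9,"translation": [0,0,-0.004],"roll": 0},
    {"claw": 0.9,"translation": [0,0,-0.008],"roll": 0}
  ]
}}

```text
time: 16.3
eef_pos: [0.5049, -0.1013, 0.0441]
tcp_rot: [2.278, 2.135, 0.014]
ft_force: [-0.1, -0.1, 0.6]
grip_width: 0.0238
```

Call:
{"name": "jog_arm", "arguments": {
  "increments": [
    {"claw": 0.9,"translation": [0,0,-0.004],"roll": 0},
    {"claw": 0.9,"translation": [0,0,-0.008],"roll": 0},
    {"claw": 0.9,"translation": [0,0,-0.009],"roll": 0}
  ]
}}

```text
time: 16.55
eef_pos: [0.5052, -0.1014, 0.0434]
tcp_rot: [2.278, 2.134, 0.015]
ft_force: [-5.2, 0.8, 16.8]
grip_width: 0.0236
```

Contact. Opening only partway because the square post is close, then lifting.

Call:
{"name": "jog_arm", "arguments": {
  "increments": [
    {"claw": 0.7,"translation": [0,0,0.003],"roll": 0},
    {"claw": 0.6,"translation": [0,0,0.003],"roll": 0},
    {"claw": 0.5,"translation": [0,0,0.003],"roll": 0},
    {"claw": 0.5,"translation": [0,0,0.005],"roll": 0},
    {"claw": 0.5,"translation": [0,0,0.01],"roll": 0}
  ]
}}

```text
time: 16.97
eef_pos: [0.5051, -0.1014, 0.0453]
tcp_rot: [2.278, 2.134, 0.014]
ft_force: [-0.9, -0.5, 0.4]
grip_width: 0.0453
```

Call:
{"name": "jog_arm", "arguments": {
  "increments": [
    {"claw": 0.5,"translation": [0,0,0.05],"roll": 0},
    {"claw": 0.5,"translation": [0,0,0.2],"roll": 0},
    {"claw": 0.5,"translation": [0,0,0.4],"roll": 0},
    {"claw": 0.5,"translation": [0,0.02,0.6],"roll": 0},
    {"claw": 0.5,"translation": [0,0.1,0.8],"roll": 0}
  ]
}}

```text
time: 17.38
eef_pos: [0.5048, -0.0828, 0.2067]
tcp_rot: [2.279, 2.132, 0.014]
ft_force: [0.8, -0.2, 0.5]
grip_width: 0.0466
```

Call:
{"name": "jog_arm", "arguments": {
  "increments": [
    {"claw": 0.2,"translation": [-0.04,0.2,0],"roll": 0},
    {"claw": 0.2,"translation": [-0.08,0.4,0],"roll": 0},
    {"claw": 0.2,"translation": [-0.12,0.6,0],"roll": 0},
    {"claw": 0.2,"translation": [-0.16,0.8,0],"roll": 0},
    {"claw": 0.2,"translation": [-0.2,1,0],"roll": 0}
  ]
}}

```text
time: 17.8
eef_pos: [0.464, 0.1189, 0.2076]
tcp_rot: [2.279, 2.131, 0.016]
ft_force: [1.1, -0.1, 0.7]
grip_width: 0.0728
```

Call:
{"name": "jog_arm", "arguments": {
  "increments": [
    {"claw": 0.2,"translation": [-0.035,0.15,0],"roll": 0},
    {"claw": 0.2,"translation": [-0.035,0.25,0],"roll": 0},
    {"claw": 0.2,"translation": [-0.035,0.25,0],"roll": 0}
  ]
}}

```text
time: 18.05
eef_pos: [0.4564, 0.172, 0.2084]
tcp_rot: [2.275, 2.135, 0.018]
ft_force: [0.4, -0.0, 0.1]
grip_width: 0.0741
```

Call:
{"name": "jog_arm", "arguments": {
  "increments": [
    {"claw": 0.2,"translation": [0.008,-0.025,-0.1],"roll": 0},
    {"claw": 0.2,"translation": [0.008,-0.025,-0.22],"roll": 0},
    {"claw": 0.2,"translation": [0.008,-0.025,-0.33],"roll": 0},
    {"claw": 0.2,"translation": [0.008,-0.025,-0.42],"roll": 0},
    {"claw": 0.2,"translation": [0.008,-0.025,-0.48],"roll": 0}
  ]
}}

```text
time: 18.47
eef_pos: [0.4574, 0.1662, 0.1113]
tcp_rot: [2.276, 2.135, 0.015]
ft_force: [0.0, 0.9, 0.1]
grip_width: 0.0745
```

```bash
python3 - <<'E'
from h import *
st=ctrl.get_state(); print(st['eef_pos'],st['tcp_rot'],st['grip_width'])
s=snap('side','s5'); t=snap('top','t5')
a=cv2.resize(s['frame'][90:290,185:335],(450,600),interpolation=cv2.INTER_CUBIC)
cv2.imwrite('pics/s5c.png',a)
cv2.imwrite('pics/t5c.png',cv2.resize(t['frame'][135:227,290:410],None,fx=6,fy=6,interpolation=cv2.INTER_CUBIC))
E
```

```text
[0.45742728 0.1662441  0.11130564] [2.27622634 2.13536801 0.01534396] 0.07448341553357082
```

View pics/s5c.png

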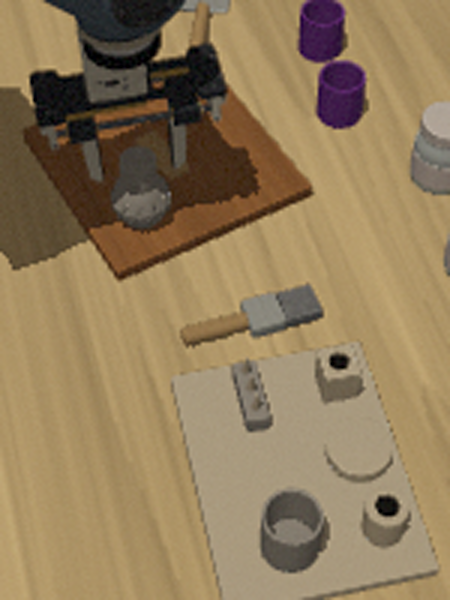

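View pics/t5c.png

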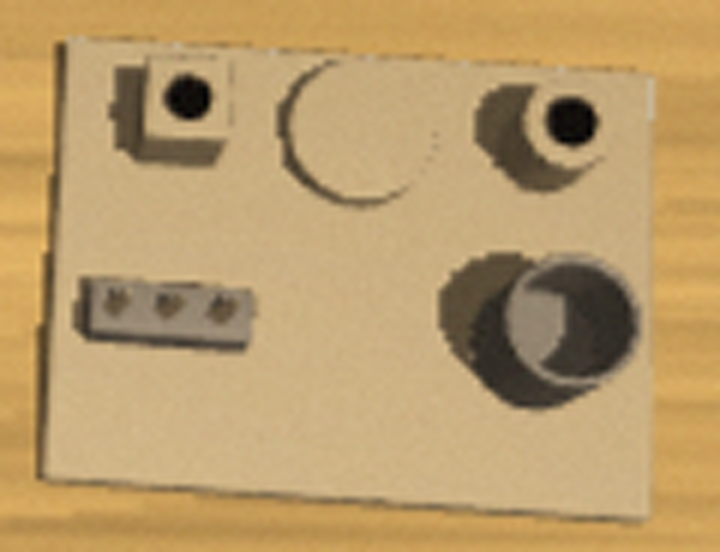

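The top crop shows the disc centred near (363,130), the tumbler rim at (571,319) and the cone pack bar at about (170,311), parallel to the back edge. The jaws straddle the vase neck.

```bash
cat >> m.py <<'E'
print('----')
def sh(p): d=p-cen; return np.array([d@x,d@y])*1000
D=P(c2,363,130,.032);print('disc',D,sh(D))
T=P(c2,571,319,.076);print('tumb',T,sh(T))
B=P(c2,170,311,.04);print('cone',B,sh(B))
print('posts',sh(sq),sh(rd))
E
python3 m.py | sed -n '/----/,$p'
```

```text
----
disc [ 0.5867 -0.185 ] [60.0588 -0.3147]
tumb [ 0.4949 -0.2569] [-27.4142 -77.3615]
cone [ 0.5039 -0.0996] [-27.449   80.2435]
posts [60.8936 78.7776] [ 60.8936 -80.8849]
```

Call:
{"name": "jog_arm", "arguments": {
  "increments": [
    {"claw": 0.2,"translation": [0,0,-0.04],"roll": 0},
    {"claw": 0.3,"translation": [0,0,-0.06],"roll": 0},
    {"claw": 0.4,"translation": [0,0,-0.065],"roll": 0},
    {"claw": 0.5,"translation": [0,0,-0.065],"roll": 0},
    {"claw": 0.55,"translation": [0,0,-0.065],"roll": 0}
  ],
  "grip_force": 12
}}

```text
time: 18.98
eef_pos: [0.4574, 0.1662, 0.0987]
tcp_rot: [2.277, 2.136, 0.014]
ft_force: [0.0, -0.4, -0.1]
grip_width: 0.0524
```

Call:
{"name": "jog_arm", "arguments": {
  "increments": [
    {"claw": 0.62,"translation": [0,0,0],"roll": 0},
    {"claw": 0.7,"translation": [0,0,0],"roll": 0},
    {"claw": 0.75,"translation": [0,0,0],"roll": 0},
    {"claw": 0.75,"translation": [0,0,0],"roll": 0}
  ],
  "grip_force": 20
}}

```text
time: 19.32
eef_pos: [0.4577, 0.1663, 0.0991]
tcp_rot: [2.276, 2.135, 0.015]
ft_force: [0.8, -0.0, 3.4]
grip_width: 0.0398
```

Everything measures within tolerance. Lifting the vase and carrying it over.

Call:
{"name": "jog_arm", "arguments": {
  "increments": [
    {"claw": 0.75,"translation": [0,0,0.03],"roll": 0},
    {"claw": 0.75,"translation": [0,0,0.1],"roll": 0},
    {"claw": 0.75,"translation": [0,0,0.24],"roll": 0},
    {"claw": 0.75,"translation": [0,0,0.38],"roll": 0},
    {"claw": 0.75,"translation": [0,0,0.5],"roll": 0}
  ],
  "grip_force": 25
}}

```text
time: 19.73
eef_pos: [0.4574, 0.1663, 0.2009]
tcp_rot: [2.276, 2.135, 0.015]
ft_force: [0.5, 0.3, -2.1]
grip_width: 0.04
```

Call:
{"name": "jog_arm", "arguments": {
  "increments": [
    {"claw": 0.75,"translation": [0.05,-0.14,0],"roll": 0},
    {"claw": 0.75,"translation": [0.11,-0.3,0],"roll": 0},
    {"claw": 0.75,"translation": [0.18,-0.48,0],"roll": 0},
    {"claw": 0.75,"translation": [0.25,-0.66,0],"roll": 0},
    {"claw": 0.75,"translation": [0.32,-0.84,0],"roll": 0}
  ]
}}

```text
time: 20.15
eef_pos: [0.5214, -0.0034, 0.2011]
tcp_rot: [2.276, 2.136, 0.015]
ft_force: [0.8, 0.2, -1.4]
grip_width: 0.0398
```

Call:
{"name": "jog_arm", "arguments": {
  "increments": [
    {"claw": 0.75,"translation": [0.07,-0.18,0],"roll": 0},
    {"claw": 0.75,"translation": [0.14,-0.36,0],"roll": 0},
    {"claw": 0.75,"translation": [0.21,-0.54,0],"roll": 0},
    {"claw": 0.75,"translation": [0.28,-0.7,0],"roll": 0},
    {"claw": 0.75,"translation": [0.32,-0.82,0],"roll": 0}
  ]
}}

```text
time: 20.57
eef_pos: [0.5859, -0.1701, 0.201]
tcp_rot: [2.278, 2.135, 0.014]
ft_force: [-0.4, -0.2, -2.8]
grip_width: 0.0396
```

Call:
{"name": "jog_arm", "arguments": {
  "increments": [
    {"claw": 0.75,"translation": [0.013,-0.08,0],"roll": 0},
    {"claw": 0.75,"translation": [0.013,-0.08,-0.12],"roll": 0},
    {"claw": 0.75,"translation": [0.013,-0.08,-0.24],"roll": 0},
    {"claw": 0.75,"translation": [0.013,-0.08,-0.32],"roll": 0},
    {"claw": 0.75,"translation": [0.013,-0.08,-0.36],"roll": 0}
  ]
}}

```text
time: 20.98
eef_pos: [0.5871, -0.1857, 0.1267]
tcp_rot: [2.281, 2.137, 0.012]
ft_force: [-0.2, -0.5, -2.3]
grip_width: 0.0399
```

Call:
{"name": "jog_arm", "arguments": {
  "increments": [
    {"claw": 0.75,"translation": [0,0,-0.01],"roll": 0},
    {"claw": 0.75,"translation": [0,0,-0.02],"roll": 0},
    {"claw": 0.75,"translation": [0,0,-0.03],"roll": 0},
    {"claw": 0.75,"translation": [0,0,-0.035],"roll": 0},
    {"claw": 0.75,"translation": [0,0,-0.04],"roll": 0}
  ]
}}

```text
time: 21.4
eef_pos: [0.5875, -0.1858, 0.1194]
tcp_rot: [2.28, 2.136, 0.013]
ft_force: [-0.1, 0.7, -2.2]
grip_width: 0.04
```

Remaining: about 6 mm down and 1 mm in x.

Call:
{"name": "jog_arm", "arguments": {
  "increments": [
    {"claw": 0.75,"translation": [0.005,0,-0.01],"roll": 0},
    {"claw": 0.75,"translation": [0.005,0,-0.017],"roll": 0},
    {"claw": 0.75,"translation": [0.005,0,-0.022],"roll": 0},
    {"claw": 0.75,"translation": [0.005,0,-0.026],"roll": 0},
    {"claw": 0.75,"translation": [0.005,0,-0.029],"roll": 0}
  ]
}}

```text
time: 21.82
eef_pos: [0.5885, -0.1858, 0.1136]
tcp_rot: [2.28, 2.136, 0.012]
ft_force: [0.8, -0.8, -2.8]
grip_width: 0.0398
```

Call:
{"name": "jog_arm", "arguments": {
  "increments": [
    {"claw": 0.75,"translation": [0,0,-0.003],"roll": 0},
    {"claw": 0.75,"translation": [0,0,-0.006],"roll": 0}
  ]
}}

```text
time: 21.98
eef_pos: [0.5887, -0.1859, 0.113]
tcp_rot: [2.279, 2.136, 0.013]
ft_force: [-2.0, 1.4, 9.6]
grip_width: 0.0396
```

Contact. Releasing and lifting clear.

Call:
{"name": "jog_arm", "arguments": {
  "increments": [
    {"claw": 0.53,"translation": [0,0,0],"roll": 0},
    {"claw": 0.45,"translation": [0,0,0],"roll": 0},
    {"claw": 0.35,"translation": [0,0,0],"roll": 0},
    {"claw": 0.25,"translation": [0,0,0],"roll": 0},
    {"claw": 0.2,"translation": [0,0,0.02],"roll": 0}
  ]
}}

```text
time: 22.4
eef_pos: [0.5884, -0.1858, 0.1164]
tcp_rot: [2.28, 2.137, 0.012]
ft_force: [-0.9, -0.0, 0.2]
grip_width: 0.0659
```

Call:
{"name": "jog_arm", "arguments": {
  "increments": [
    {"claw": 0.2,"translation": [0,0,0.1],"roll": 0},
    {"claw": 0.2,"translation": [0,0,0.25],"roll": 0},
    {"claw": 0.2,"translation": [0,0,0.4],"roll": 0},
    {"claw": 0.2,"translation": [-0.1,0.1,0.5],"roll": 0},
    {"claw": 0.2,"translation": [-0.2,0.3,0.5],"roll": 0}
  ]
}}

```text
time: 22.82
eef_pos: [0.5512, -0.1306, 0.2207]
tcp_rot: [2.278, 2.129, 0.017]
ft_force: [1.0, 0.1, 0.0]
grip_width: 0.0746
```

Call:
{"name": "jog_arm", "arguments": {
  "increments": [
    {"claw": 0.2,"translation": [-0.2,0.2,0],"roll": 0},
    {"claw": 0.2,"translation": [-0.3,0.4,0],"roll": 0},
    {"claw": 0.2,"translation": [-0.4,0.6,0],"roll": 0},
    {"claw": 0.2,"translation": [-0.5,0.8,0],"roll": 0},
    {"claw": 0.2,"translation": [-0.6,0.9,0],"roll": 0}
  ]
}}

```text
time: 23.23
eef_pos: [0.4348, 0.0453, 0.2212]
tcp_rot: [2.278, 2.128, 0.019]
ft_force: [1.3, 0.5, -0.1]
grip_width: 0.0745
```

```bash
python3 - <<'E'
from h import *
s=snap('side','s6'); t=snap('top','t6')
a=cv2.resize(s['frame'][190:300,235:345],(440,440),interpolation=cv2.INTER_CUBIC)
b=cv2.resize(t['frame'][130:230,125:245],(360,300),interpolation=cv2.INTER_CUBIC)
c=cv2.resize(t['frame'][135:235,290:410],(360,300),interpolation=cv2.INTER_CUBIC)
o=np.zeros((600,800,3),np.uint8);o[:440,:440]=a;o[:300,440:]=b;o[300:,440:]=c
cv2.imwrite('pics/f6.png',o)
E
```

```text
(no output)
```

View pics/f6.png

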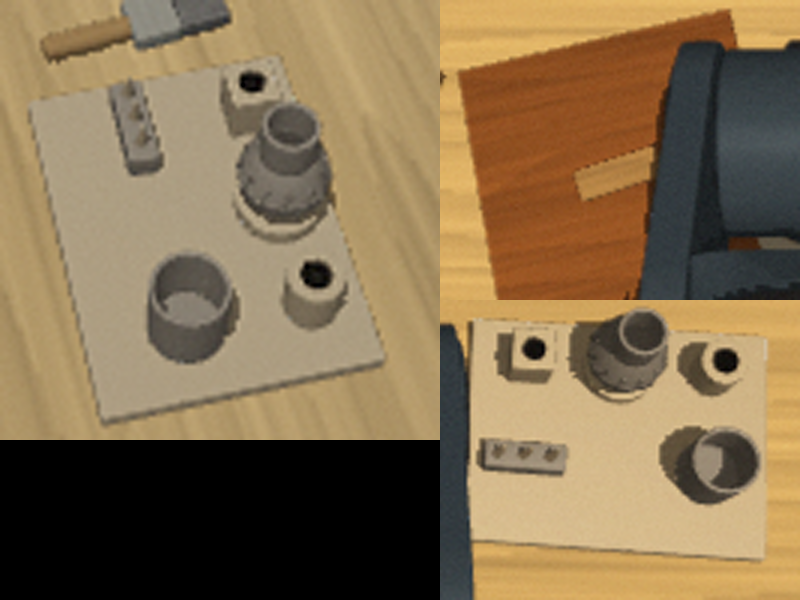

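```bash
cat >> m.py <<'E'
V=P(lambda a,b:(290+(a+.5)/3-.5,135+(b+.5)/3-.5),204,33,.122);print('vase',V,sh(V),'off disc mm',(V-D)*1000)
E
python3 m.py | tail -1; python3 -c "
from rig import ctrl; print(ctrl.get_state()['qvel']); print(ctrl.sign_off())"
```

```text
vase [ 0.5866 -0.1841] [59.9319  0.6336] off disc mm [-0.0725  0.954 ]
[-0.07879383  0.0478434  -0.08150621 -0.01664787 -0.00908438 -0.08442211]
the job is handed in; nothing more can be done
None
```

I loaded the kiln shelf as asked and handed the job in at about 23 s of the 115 s. The hand-in reports no verdict, so the results below are my own camera measurements.

| Piece | Target in shelf frame (x, y mm) | Measured (x, y mm) | Result |
|---|---|---|---|
| Disc | 60, 0 | 60, 0 | Flat, midway between the posts |
| Vase | on the disc's centre | about 1 mm off | Upright on the disc |
| Tumbler | 90 mm in front of the round post, 0 sideways | about 88 mm in front, 3–4 mm sideways | Upright |
| Cone pack | 90 mm in front of the square post, 0 sideways | about 88 mm in front, 1–2 mm sideways | Bar looks parallel to the back edge (judged by eye) |

- **Tolerances:** all four measured positions are inside the stated limits. The disc, tumbler and cone pack were measured just before the vase was placed. The last picture shows all four standing or lying as they should.
- **Rib:** its visible end is where it was at the start. The arm hid the other end in the last picture.
- **Force spike:** my first descent onto the ware board was too fast and the fingertips touched it. The wrist force reading was 74 N, under the 120 N limit. Later descents were slower.
- **Camera disagreement:** the two cameras differed by about 2 pixels, the same for everything I checked. I split the difference by adding 2 mm to x for every pick and place.

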